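Bolt the tumbler's lid and hold its run key home

TASK

Start the bench tumbler: slide the bolt on its lid all the way into the keeper, and only then take the red key from its wooden holder, push it into the yellow switch with its lugs through the slot, and give it a quarter turn clockwise (seen from above) against the spring. It is a hold-to-run key, so finish while still gripping it and pressing it fully home, its black collar flush on the switch face; do not let go. Leave the wrench, the screw jar and the tape measure where they are.

Things in the scene. Friction and masses are not known exactly. Their poses are not given: they have to be found in the camera images.
- tumbler: Blue bench tumbler, fixed, 240 (x) x 260 (y) x 110 mm high, white lid on top (face at 114 mm). Origin: centre of its underside. The bolt lies on the lid near the -x edge (robot's side at yaw 0), along the tumbler's y, and slides to -y into a brass keeper. Two steel guides, 12 mm long, stand around its rod at tumbler y = 20 and -25 mm, tops at 134 mm.
- bolt (a joint): Travel of the bolt along its track in m: 0 = fully drawn back, 0.050 = fully in the keeper (end stop). It moves to the tumbler's -y as it grows. It stays where it is left; friction about 2 N.
- bolt_knob (a point): Grip point of the bolt's upright knob, 148.5 mm above the bench: 12 mm stem with a 16 mm black ball on top (ball top 14 mm above this point; stem leaves the rod 22 mm below). Pinch it from above, along or across the bolt. Moves with the bolt: tumbler x = -85, y = 85 mm at joint 0, y = 35 mm at joint 0.050. Axes as the tumbler's.
- keeper (a point): Centre of the brass keeper, on the rod's axis, 126.5 mm above the bench; keeper top 139 mm above the bench.
- switch: Fixed hold-to-run switch: grey box 110 x 110 x 45 mm with a yellow socket block 64 x 64 mm on top, face 75 mm above the bench. Origin: centre of its underside. x axis along the entry slot. Green marks at the face's +y and -y edges show where the lugs point when turned home. Symmetric for a half turn.
- socket (a point): Centre of the switch's face, axes as the switch's. The face is 6 mm thick, with a slot 39 x 11 mm along x and a 20 mm square opening at its centre. In the hollow below, the lugs turn only clockwise seen from above, about 90 deg to a stop (up to 7 deg play); the other way is blocked. They can turn once the key's tip is 12 mm or more under the face.
- plunger (a joint): Travel in m of the brass spring plunger in the socket (18 mm disc, top 4 mm under the face when free): 0 free, growing as pressed down, 0.016 with the key's collar flush on the face. It pushes up on the key's tip with 4 N at first touch, 12 N at 0.016. A turned key that is not pressed rises to about 0.008.
- holder: Fixed wooden key holder, 80 x 80 x 40 mm, with a 38 mm round hole, 30 mm deep, in the middle of its top. Origin: centre of its underside.
- key: Loose key, 90 g, 58 mm tall, upright in the holder, collar on its top (tip 20 mm above the bench), yaw varies. Origin: centre of the tip's underside, z up. From the tip: lug bar 34 (x) x 7 (y) x 6 mm high; shaft 16 mm across; black collar 52 mm across from 20 to 26 mm; red flat wing 44 (x) x 14 (y) mm from 26 to 58 mm, pinched across y. Symmetric for a half turn.
- wrench: Bystander: steel open-ended wrench, 160 mm long, lying flat on the bench. Leave it.
- screw_jar: Bystander: jar 60 mm across, 75 mm tall, orange cap, standing on the bench. Origin: centre of its underside. Leave it.
- tape_measure: Bystander: yellow tape measure 62 x 34 x 60 mm, standing on the bench. Origin: centre of its underside. Leave it.

How it is judged (in metres and radians):
On the way, in this order (a step that is already met when the one before it is completed fails the run):
1. the bolt is fully in the keeper (over 45 mm) while the key still stands in its holder (value of joint bolt above 0.045 m and horizontal distance between key and holder below 0.015 m and height (world z) of key below 0.03 m), for 0.2 s.
2. the key is pushed into the socket through the slot against the spring, still in line with the slot (within 30 deg) (horizontal distance between key and socket below 0.005 m and angle between key's own z axis and vertical below 0.12 rad and value of joint plunger above 0.006 m and angle between the x axis of key and the x axis of socket, either way round below 0.52 rad), for 0.05 s.
At the end, for the whole second after the job is handed in: The bolt is in the keeper (over 45 of 50 mm); the key stands in the socket (within 5 mm and 7 deg of upright), turned to a quarter turn from the slot within 15 deg, its collar within 3.5 mm of the switch face against the spring, and the fingers still hold it (over 2 N), at rest (value of joint bolt above 0.045 m and horizontal distance between key and socket below 0.005 m and angle between key's own z axis and vertical below 0.12 rad and value of joint plunger above 0.0125 m and z of key in the frame of socket below -0.0165 m and angle between the x axis of key and the y axis of socket, either way round below 0.26 rad and contact force between the fingers and key above 2 N and linear speed of key below 0.02 m/s and angular speed of key below 0.3 rad/s); the arm keeps its last pose, push and grip.
It fails at once if the wrench is displaced by more than 30 mm (distance of wrench from where it was at the start of the episode above 0.03 m).
It fails at once if the screw jar is displaced by more than 30 mm (distance of screw_jar from where it was at the start of the episode above 0.03 m).
It fails at once if the tape measure is displaced by more than 30 mm (distance of tape_measure from where it was at the start of the episode above 0.03 m).
It also fails if it takes over 64 s, if anything falls off the work surface, if the arm or the gripper's body presses on something with over 40 N, if the wrist force passes 120 N, or if a joint passes its speed limit or range.

ROBOT

A 6-joint arm with a two-finger parallel gripper is mounted at the origin on the work surface. World frame = base frame: x ahead of the robot, y to its left, z up, the work surface at z = 0. Lengths are in mm, angles in rad, forces in N, time in s.
With the tool pointing down it reaches from about 300 to 775 mm from the base axis. Payload 14.6 kg.
Tool frame: the origin (TCP) lies between the finger pads; the fingertips stand 19 mm ahead of it and the grasp point (between the pads) is the TCP (manip.tcp_to_tips is the distance from the TCP to the fingertips, in mm); x points along the fingers, z is the direction in which the jaws open and shut, and the axes are right-handed (so a half turn about x gives the same grasp; the last joint's range is limited). The gripper opens to 94 mm and grips with 3 to 60 N. Pads are 16 mm wide; open, the fingers measure 119 mm over their backs; the gripper's body (75 mm by 177 mm) begins 78 mm behind the grasp point.
Start: joints at [1.243, 0.3, 1.521, -0, 1.321, -0.067], TCP at [141.817, 531.392, 224.446] pointing down, gripper open.
Joint ranges: [-3.03, 3.03], [-0.79, 2.21], [0.23, 2.52], [-1.04, 4.18], [0, 3.07], [-2.55, 2.55]. Speed limits (rad/s): [2.22, 2.22, 2.57, 3.14, 3.14, 3.14].

INTERFACE

Orientations are given as [roll, pitch, yaw] about the fixed x, y, z axes, in that order (R = Rz(yaw) Ry(pitch) Rx(roll)).
In Python, from cell import manip gives the robot as it stands.
- The arm moves only by the tool jog_arm, never from a script. Its argument "moves" is a list that holds one entry, the list of rows, each a list of 6 numbers: the shift along the world's x, y, z in mm, then the turn, a rotation vector about the world's x, y, z in degrees. In form: [[[dx, dy, dz, wx, wy, wz], ...]]. A call has 1 to 5 rows; each row shifts and turns the pose as measured when the row begins; what a row does not reach is not made up. A row lasts 1/10 s, in which the tool goes at most 50 mm and 8.59 degrees, less where a joint would pass 70% of its speed; a pose out of reach is approached as far as the arm can. A call is refused whole if a number of a shift passes 50 or a number of a turn 8.59, either way. A call with a gripper value outside its range is refused whole. "gripper" is the opening, from -1 (shut) to 1 (fully open), set as the call begins (left out, the last holds). The fingers move at their own pace and stop on an object; "squeeze" is the grip in N (left out, the last holds). Time passes only in rows, so rows that do not move let the fingers close. It gives the time, the measured TCP pose, the force and the opening at its end, in the units of the state.
- manip.read_state(): the state, without advancing time (a new reading comes with each control period).
- manip.camera(name): name is "scene" or "top" or "wrist"; returns (picture, depth): 384x512x3 uint8, blue, green, red; 384x512 float32, mm along the optical axis (not along the pixel's ray), 0 where there is no reading.
- manip.camera_params(name): a dict with "fx", "fy", "cx", "cy" (pixels), "rvec" (rotation vector, rad) and "tvec" (3), from world to camera coordinates, as OpenCV has them. Camera axes: x right, y down, z forward; pixel columns grow to the right and rows downward; lengths in mm; the calibration is good to about 2 mm. A picture is of the moment at which its call begins: read the wrist's pose just before it. camera_params takes no time and is no camera call; for the wrist camera it gives the pose at the moment of the call.
- manip.sign_off(): hands the job in, once; it reports no verdict.
The state is a dict: "clock": time; "joints": joint angles; "qd": joint speeds; "effort": joint torques, N m; "eef_pos": TCP position; "eef_rot": TCP orientation; "wrist_force": force on the tool from outside, world axes, zero at the start; "moment": the same for the moment, N m; "finger_gap": finger opening in mm.
Only numpy, scipy, OpenCV 4.12 (cv2) and the standard library are available. Lean on these libraries where they do the work, as an engineer would, in place of code of your own. Each camera call takes 0.05 s, during which the arm holds its last target. There are 200 camera calls.

## Working session

There is one attempt and no reset: what is moved stays moved. The work goes in short steps, Python scripts to look and compute and a tool call to move; the robot and the scene stay as the last step left them, time stands still between calls to the robot, and variables do not carry over. Pictures are saved under pics/ and viewed, about 8 in all and at most 12, crops included, and the job is handed in when it is done.

Besides the shell and the picture viewer there is one more tool, called after ">>>" as name(argument=value, ...) on one line, values as JSON. jog_arm: Moves the arm, as the interface text tells. Its arguments: {"type":"object","properties":{"moves":{"type":"array","items":{"type":"array","items":{"type":"array","items":{"type":"number"}}}},"gripper":{"type":"number"},"squeeze":{"type":"number"}},"required":["moves"]}

```bash
ls; mkdir -p pics
cat > h.py <<'E'
import numpy as np, cv2
from cell import manip
def cam(n):
    p=manip.camera_params(n); im,d=manip.camera(n)
    R=cv2.Rodrigues(np.array(p['rvec'],float))[0]; t=np.array(p['tvec'],float).ravel()
    return im,d,(p,R,t)
def ray(c,u,v,z):
    p,R,t=c; o=-R.T@t; r=R.T@np.array([(u-p['cx'])/p['fx'],(v-p['cy'])/p['fy'],1.])
    return o+r*(z-o[2])/r[2]
def proj(c,X):
    p,R,t=c; q=R@np.array(X,float)+t; return p['fx']*q[0]/q[2]+p['cx'],p['fy']*q[1]/q[2]+p['cy']
def cloud(c,d):
    p,R,t=c; v,u=np.indices(d.shape); 
    P=np.stack([(u-p['cx'])/p['fx']*d,(v-p['cy'])/p['fy']*d,d],-1)
    return (P-t)@R
E
python3 - <<'E'
from h import *
for n in ('scene','top'):
    im,d,c=cam(n); cv2.imwrite(f'pics/{n}0.png',im); np.savez(f'pics/{n}0.npz',d=d)
    print(n,c[0],-c[1].T@c[2])
s=manip.read_state(); print({k:np.round(v,3) for k,v in s.items()})
E
```

```text
pics
scene {'fx': 473.8137121319948, 'fy': 473.8137121319948, 'cx': 246.25585991048163, 'cy': 185.66671783239298, 'rvec': array([ 1.98198157,  1.49620518, -0.61285257]), 'tvec': array([-212.44611461, -351.56778517, 1797.49649016])} [1494.3155035  -173.53428563 1066.13034805]
top {'fx': 480.6609259220608, 'fy': 480.6609259220608, 'cx': 270.32028128652183, 'cy': 189.8837494954896, 'rvec': array([ 2.09835985, -2.13526683,  0.20033131]), 'tvec': array([  45.05751183,  599.76341329, 1378.64536914])} [ 323.00925159   29.08496711 1468.75065046]
{'clock': np.float64(0.1), 'joints': array([ 1.243,  0.3  ,  1.522, -0.   ,  1.321, -0.067]), 'qd': array([-0.002, -0.002, -0.002, -0.001, -0.001,  0.001]), 'effort': array([ 1.0000e-03, -5.3265e+01, -3.5328e+01,  7.1000e-02,  2.4000e-02,
       -0.0000e+00]), 'eef_pos': array([141.754, 531.202, 223.965]), 'eef_rot': array([ 3.081,  1.57 , -1.892]), 'wrist_force': array([-0.023,  0.668, -0.35 ]), 'moment': array([-0.001,  0.003, -0.002]), 'finger_gap': np.float64(94.305)}
```

View pics/top0.png

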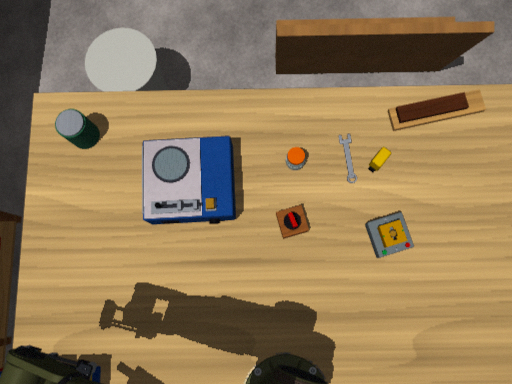

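View pics/scene0.png

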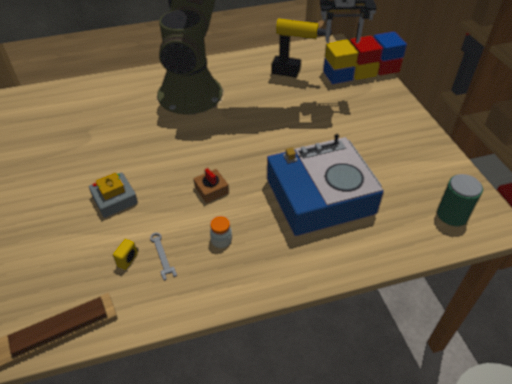

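The top view shows the tumbler with its bolt (knob near 157,204; keeper near 210,203), the holder with its red key (292,221), and the switch (392,234). The jar is at (296,157), the wrench at (348,158) and the tape at (380,159). The scene view agrees.

Run:
```python
from h import *
im=cv2.imread('pics/top0.png'); d=np.load('pics/top0.npz')['d']
p=manip.camera_params('top'); R=cv2.Rodrigues(p['rvec'])[0]; c=(p,R,np.array(p['tvec']).ravel())
P=cloud(c,d); 
def rect(mask,z,name):
    n,l,s,_=cv2.connectedComponentsWithStats(mask.astype(np.uint8)); i=1+np.argmax(s[1:,4]); v,u=np.nonzero(l==i)
    W=np.array([ray(c,a,b,z)[:2] for a,b in zip(u,v)],np.float32); r=cv2.minAreaRect(W)
    print(name,s[i,4],'rect',np.round(r[0],1),np.round(r[1],1),round(r[2],1),'mean',W.mean(0).round(1))
v,u=np.indices(d.shape)
def box(a,b,e,f): return (u>a)&(u<b)&(v>e)&(v<f)
h=P[...,2]
rect(box(130,245,125,230)&(abs(h-112)<7),112,'tumbler top')
rect(box(265,320,195,245)&(abs(h-40)<5),40,'holder')
rect(box(355,425,200,265)&(abs(h-75)<6),75,'switchface')
rect(box(355,425,200,265)&(abs(h-45)<6),45,'switchbox')
b,g,r=[im[...,i].astype(int) for i in range(3)]
rect(box(275,310,205,238)&(r>130)&(g<60),78,'key')
for nm,B in (('jar',box(280,312,140,175)),('wrench',box(335,362,130,188)),('tape',box(363,397,143,175))):
    m=B&(h>4); print(nm,P[m].min(0).round(),P[m].max(0).round())
m=box(145,165,195,212)&(h>140); print('knob',m.sum(),P[m].mean(0),P[m].max(0))
m=box(200,220,192,214)&(h>130); print('keeper',m.sum(),P[m].mean(0),P[m].max(0))
```

```text
tumbler top 6001 rect [632.7 275.5] [239.  260.6] 2.2 mean [633.8 271.3]
holder 479 rect [509.9 -28.7] [80.3 80.2] 15.1 mean [509.5 -28.9]
switchface 439 rect [ 464.4 -318.1] [63.9 65.8] 16.2 mean [ 463.9 -318.6]
switchbox 790 rect [ 464.2 -317.2] [109.6 110.7] 16.1 mean [ 462.9 -313.7]
key 63 rect [509.5 -28.2] [42.3 13.1] 21.7 mean [509.3 -27.7]
jar [323. -96.   4.] [ 767.   29. 1469.]
wrench [ 323. -256.    4.] [ 797.   29. 1469.]
tape [ 323. -364.    4.] [ 753.   29. 1469.]
knob 30 [545.32796647 347.01899572 158.60684843] [553.37019891 353.80666089 167.73708323]
keeper 81 [548.77753391 203.40984512 155.69800948] [ 565.34857996  215.95315484 1468.75065046]
```

```bash
cat >> h.py <<'E'
from scipy.spatial.transform import Rotation as Ro
def st(verbose=True):
    s=manip.read_state(); M=Ro.from_euler('xyz',s['eef_rot']).as_matrix()
    z=M[:,2]
    if verbose: print('t',round(float(s['clock']),2),'tcp',s['eef_pos'].round(1),'down',M[:,0].round(3),'jawdeg',round(np.degrees(np.arctan2(z[1],z[0])),1),'F',s['wrist_force'].round(1),'M',s['moment'].round(2),'gap',round(float(s['finger_gap']),1),'j',s['joints'].round(2))
    return s,M
E
python3 -c "
from h import *
st(); p=manip.camera_params('wrist'); R=cv2.Rodrigues(p['rvec'])[0]; print(p,-R.T@p['tvec'],R[2])"
```

```text
t 0.1 tcp [141.8 531.2 224. ] down [-0.    -0.001 -1.   ] jawdeg 75.1 F [-0.   0.7 -0.3] M [-0.  0. -0.] gap 94.3 j [ 1.24  0.3   1.52 -0.    1.32 -0.07]
{'fx': 335.3803194913223, 'fy': 335.3803194913223, 'cx': 254.3162519344066, 'cy': 192.28019830521183, 'rvec': array([-2.3198478 , -1.78302046, -0.23038596]), 'tvec': array([-549.62577166,  -27.51618563,  390.87782509])} [ 70.52842336 550.7587976  383.8249495 ] [ 0.24741842 -0.06781276 -0.96653275]
```

>>> jog_arm(moves=[[[30,-10,30,0,0,0],[50,-10,20,0,0,0],[50,-20,10,0,0,0],[50,-30,0,0,0,0],[50,-30,0,0,0,0]]], gripper=-0.2, squeeze=20)

```text
clock: 0.6
eef_pos: [351.0, 440.9, 282.4]
eef_rot: [2.995, 1.566, -1.969]
wrist_force: [0.1, 1.1, 0.4]
finger_gap: 57.8
```

>>> jog_arm(moves=[[[35,-20,0,0,0,-8.5],[35,-20,0,0,0,-8.5],[35,-20,0,0,0,-8.5],[35,-15,0,0,0,-8.5],[30,-10,0,0,0,-8.5]]])

```text
clock: 1.1
eef_pos: [528.7, 348.8, 281.3]
eef_rot: [2.995, 1.564, -2.724]
wrist_force: [0.3, 0.0, 0.8]
finger_gap: 37.6
```

>>> jog_arm(moves=[[[20,-5,0,0,0,-8.5],[5,0,0,0,0,-8.5],[0,0,0,0,0,-8.5],[0,0,0,0,0,-6],[0,0,0,0,0,0]]])

```text
clock: 1.6
eef_pos: [558.6, 339.8, 277.0]
eef_rot: [-3.039, 1.558, -3.038]
wrist_force: [-0.0, -0.2, -0.5]
finger_gap: 38.0
```

Run:
```python
from h import *
st(); im,d,c=cam('wrist'); cv2.imwrite('pics/w1.png',im); np.savez('pics/w1.npz',d=d,R=c[1],t=c[2])
P=cloud(c,d); m=(P[...,2]>142)&(P[...,2]<175)&(abs(P[...,0]-545)<25)&(abs(P[...,1]-345)<40); print('knob',m.sum(),P[m].mean(0),P[m].min(0),P[m].max(0))
m=(abs(P[...,0]-632)<130)&(P[...,2]>130)&(P[...,2]<141)&(P[...,1]<240); print('keeper',m.sum(),P[m].min(0),P[m].max(0))
```

```text
t 1.6 tcp [558.6 339.8 277. ] down [-0.013 -0.001 -1.   ] jawdeg 0.1 F [-0.  -0.2 -0.5] M [-0.05  0.04  0.05] gap 38.0 j [0.49 0.52 1.1  0.   1.54 0.49]
knob 266 [546.08106904 347.98239923 159.23810673] [538.36059276 339.59940339 142.30479573] [553.1622973  354.68816829 163.30266035]
keeper 173 [537.00840686 213.43017249 130.00258208] [564.38630671 239.74241198 140.6598918 ]
```

View pics/w1.png

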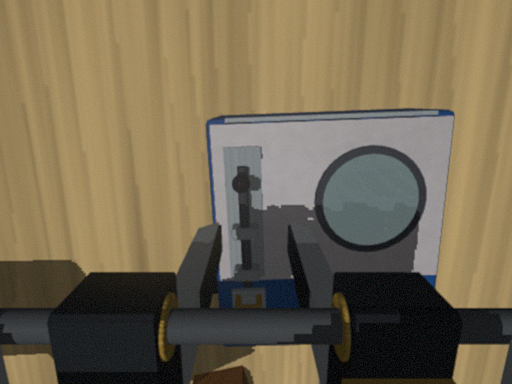

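The wrist view shows the knob at (241,184), with the guides below it and the keeper at (250,298). I measure the knob at x 546, y 348, with its top at 163, against 162.5 expected.

>>> jog_arm(moves=[[[-12,8,-20,0,-0.7,2],[0,0,-35,0,0,0],[0,0,-35,0,0,0],[0,0,-15,0,0,0],[0,0,0,0,0,0]]])

```text
clock: 2.15
eef_pos: [545.0, 348.3, 168.9]
eef_rot: [-0.774, 1.569, -0.713]
wrist_force: [-0.2, 0.3, 1.2]
finger_gap: 37.4
```

```bash
python3 -c "
from h import *
st()"
```

```text
t 2.15 tcp [545.  348.3 168.9] down [ 0.001 -0.001 -1.   ] jawdeg 3.5 F [-0.2  0.3  1.2] M [-0.01  0.04 -0.05] gap 37.4 j [ 0.51  0.56  1.28 -0.    1.3   0.45]
```

>>> jog_arm(moves=[[[1,0,-13,0,0,-1],[0,0,-2,0,0,0]]])

```text
clock: 2.35
eef_pos: [546.4, 348.6, 154.3]
eef_rot: [-0.244, 1.568, -0.2]
wrist_force: [0.5, 0.2, 0.5]
finger_gap: 37.6
```

>>> jog_arm(moves=[[[0,0,0,0,0,0],[0,0,0,0,0,0],[0,0,0,0,0,0],[0,0,0,0,0,0],[0,0,0,0,0,0]]], gripper=-1, squeeze=15)

```text
clock: 2.85
eef_pos: [544.9, 348.9, 155.9]
eef_rot: [-2.539, 1.57, -2.492]
wrist_force: [4.3, -1.1, -5.5]
finger_gap: 14.5
```

>>> jog_arm(moves=[[[0,-8,-1,0,0,0],[0.5,-8,0,0,0,0],[0.5,-8,0,0,0,0],[0.5,-8,0,0,0,0],[0,-6,0,0,0,0]]])

```text
clock: 3.35
eef_pos: [546.5, 308.8, 155.9]
eef_rot: [1.269, 1.569, 1.317]
wrist_force: [2.1, 2.7, -2.6]
finger_gap: 14.8
```

>>> jog_arm(moves=[[[0,-3,0,0,0,0],[0,-3,0,0,0,0],[0,-3,0,0,0,0]]])

```text
clock: 3.65
eef_pos: [546.7, 303.8, 156.5]
eef_rot: [1.237, 1.556, 1.286]
wrist_force: [2.2, 19.9, -5.0]
finger_gap: 14.8
```

The force rose to 20 N at y≈304, so the bolt is on its end stop. I'll release, rise and check it from above.

>>> jog_arm(moves=[[[0,1,0,0,0,0],[0,0,0,0,0,0],[0,0,0,0,0,0],[0,0,20,0,0,0],[0,0,45,0,0,0]]], gripper=-0.2)

```text
clock: 4.15
eef_pos: [545.6, 301.9, 217.4]
eef_rot: [1.978, 1.562, 2.025]
wrist_force: [-0.7, -0.5, 0.1]
finger_gap: 37.2
```

>>> jog_arm(moves=[[[0,0,45,0,0,0],[-10,-35,10,0,0,-8.5],[-10,-45,10,0,0,-8.5],[-10,-45,0,0,0,-8.5],[-10,-45,0,0,0,-8.5]]])

```text
clock: 4.65
eef_pos: [505.2, 129.3, 290.8]
eef_rot: [1.156, 1.558, 0.602]
wrist_force: [1.0, 0.2, 1.0]
finger_gap: 37.4
```

Run:
```python
from h import *
st()
im,d,c=cam('top'); P=cloud(c,d); print('knob proj',proj(c,[546.4,307,160]))
v,u=np.indices(d.shape)
m=(u>140)&(u<205)&(v>195)&(v<215)&(P[...,2]>145)&(P[...,2]<175); print('knob',m.sum(),P[m].mean(0))
cv2.imwrite('pics/top1.png',cv2.resize(im[130:260,130:430],None,fx=2.6,fy=2.6,interpolation=cv2.INTER_CUBIC))
```

```text
t 4.65 tcp [505.2 129.3 290.8] down [ 0.011  0.007 -1.   ] jawdeg -31.8 F [1.  0.2 1. ] M [-0.04  0.08 -0.03] gap 37.4 j [0.18 0.19 1.51 0.01 1.44 0.73]
knob proj (np.float64(171.8275848372656), np.float64(203.74805366795573))
knob 25 [547.0152262  306.59730914 160.75836864]
```

View pics/top1.png

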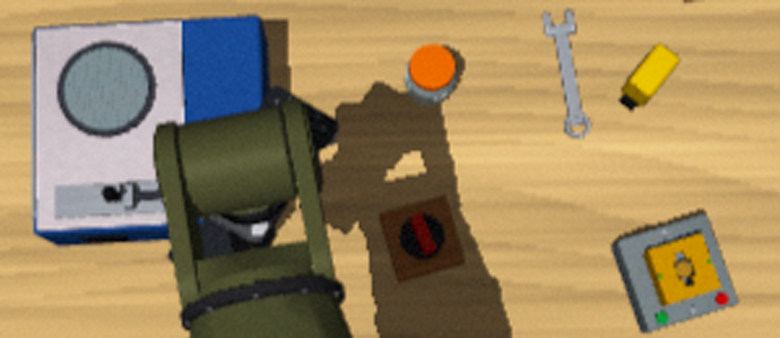

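The bolt knob now measures y 306.6, against 307 expected when fully in. The key's wing lies at about 20° and the slot at about 16°: the green marks at (659,276) and (709,262) show the y axis. Next I move above the key.

>>> jog_arm(moves=[[[0,-35,-10,0,0,-8.5],[0,-35,-10,0,0,-8.5],[0,-35,-10,0,0,-8.5],[0,-30,-10,0,0,-6],[0,-10,-10,0,0,0]]], gripper=0)

```text
clock: 5.2
eef_pos: [503.3, -29.0, 242.8]
eef_rot: [0.886, 1.553, -0.234]
wrist_force: [0.5, -0.0, -0.0]
finger_gap: 46.9
```

>>> jog_arm(moves=[[[0,0,0,0,0,0]]])

```text
clock: 5.3
eef_pos: [502.8, -29.9, 241.6]
eef_rot: [0.863, 1.554, -0.258]
wrist_force: [0.5, 1.1, -0.7]
finger_gap: 46.9
```

Run:
```python
from h import *
st(); im,d,c=cam('wrist'); cv2.imwrite('pics/w2.png',im)
P=cloud(c,d); b,g,r=[im[...,i].astype(int) for i in range(3)]
near=(abs(P[...,0]-510)<70)&(abs(P[...,1]+28)<70)
m=near&(abs(P[...,2]-78)<3)&(r>g+40); print('wing',m.sum(),cv2.minAreaRect(P[m][:,:2].astype(np.float32)),P[m].mean(0))
m=near&(abs(P[...,2]-46)<3); print('collar',m.sum(),P[m].min(0),P[m].max(0))
m=near&(abs(P[...,2]-40)<2.5); print('holder',m.sum(),cv2.minAreaRect(P[m][:,:2].astype(np.float32)))
```

```text
t 5.3 tcp [502.8 -29.9 241.6] down [ 0.016 -0.004 -1.   ] jawdeg -64.2 F [ 0.5  1.1 -0.7] M [-0.01  0.16 -0.04] gap 46.9 j [-0.13  0.17  1.64 -0.    1.32  0.99]
wing 593 ((508.9333801269531, -30.608428955078125), (43.882904052734375, 13.803960800170898), 21.446380615234375) [509.27738962 -30.32686814  77.62492708]
collar 1178 [483.02736083 -56.48049512  43.27059847] [534.67151224  -4.85493201  48.30952855]
holder 3370 ((508.65570068359375, -30.92978286743164), (80.45130157470703, 80.20511627197266), 14.949145317077637)
```

View pics/w2.png

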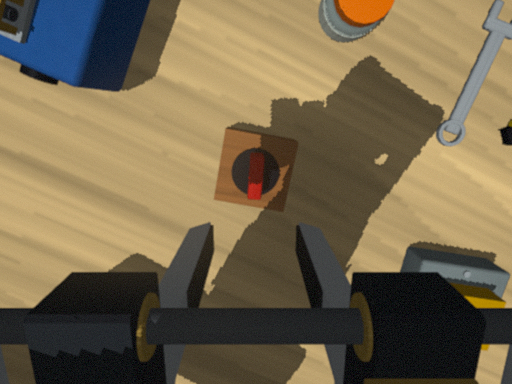

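The wrist view shows the wing at (255,175) in the holder. I measure the key at (509,-30.5), yaw 21.5°, wing top at 77.6. That agrees with the top view to 2 mm.

>>> jog_arm(moves=[[[6.5,0,-40,0.2,0.9,-4.3],[0,0,-45,0,0,0],[0,0,-45,0,0,0],[0,0,-5,0,0,0],[0,0,0,0,0,0]]])

```text
clock: 5.85
eef_pos: [512.2, -23.8, 108.7]
eef_rot: [0.967, 1.562, -0.216]
wrist_force: [0.2, 0.3, 0.0]
finger_gap: 47.3
```

```bash
python3 -c "
from h import *
st()"
```

```text
t 5.85 tcp [512.2 -23.8 108.7] down [ 0.009 -0.002 -1.   ] jawdeg -67.8 F [0.2 0.3 0. ] M [-0.04  0.13  0.01] gap 47.3 j [-0.12  0.34  1.75 -0.    1.04  1.07]
```

>>> jog_arm(moves=[[[-3,-6,-20,0.1,0.5,-0.7],[0,0,-15,0,0,0],[0,0,-2,0,0,0],[0,0,0,0,0,0]]])

```text
clock: 6.25
eef_pos: [513.5, -28.3, 78.4]
eef_rot: [1.061, 1.56, -0.129]
wrist_force: [0.8, -0.4, -0.6]
finger_gap: 47.2
```

```bash
python3 -c "
from h import *
st()"
```

```text
t 6.25 tcp [513.5 -28.3  78.4] down [ 0.01  -0.001 -1.   ] jawdeg -68.2 F [ 0.8 -0.4 -0.6] M [-0.05  0.23  0.03] gap 47.2 j [-0.13  0.39  1.77 -0.    0.97  1.06]
```

>>> jog_arm(moves=[[[-4,-1.5,-7,0,0.6,0],[-1,0,-4,0,0,0],[0,0,0,0,0,0]]])

```text
clock: 6.55
eef_pos: [509.3, -29.7, 68.9]
eef_rot: [0.569, 1.568, -0.62]
wrist_force: [-0.2, -0.4, 0.3]
finger_gap: 47.1
```

```bash
python3 -c "
from h import *
st()"
```

```text
t 6.55 tcp [509.3 -29.7  68.9] down [ 0.002 -0.002 -1.   ] jawdeg -68.1 F [-0.2 -0.4  0.3] M [-0.01  0.15  0.  ] gap 47.1 j [-0.13  0.4   1.78 -0.    0.95  1.06]
```

>>> jog_arm(moves=[[[0,0,0,0,0,0],[0,0,0,0,0,0],[0,0,0,0,0,0],[0,0,0,0,0,0],[0,0,0,0,0,0]]], gripper=-1, squeeze=45)

```text
clock: 7.05
eef_pos: [509.6, -29.7, 69.5]
eef_rot: [0.672, 1.567, -0.517]
wrist_force: [-0.3, 0.8, -1.0]
finger_gap: 13.7
```

```bash
python3 -c "
from h import *
st()"
```

```text
t 7.05 tcp [509.6 -29.7  69.5] down [ 0.003 -0.002 -1.   ] jawdeg -68.1 F [-0.3  0.8 -1. ] M [-0.03  0.13  0.02] gap 13.7 j [-0.13  0.4   1.78 -0.    0.96  1.06]
```

>>> jog_arm(moves=[[[0,0,25,0,0,0],[0,0,40,0,0,0],[0,-10,40,0,0,0],[-10,-35,30,0,0,-2],[-15,-45,10,0,0,-2]]])

```text
clock: 7.55
eef_pos: [482.5, -118.2, 217.6]
eef_rot: [-1.461, 1.568, -2.715]
wrist_force: [0.9, 0.2, -0.7]
finger_gap: 13.6
```

>>> jog_arm(moves=[[[-15,-45,0,0,0,-2],[-15,-45,0,0,0,0],[-15,-45,0,0,0,0],[-5,-35,0,0,0,0],[0,0,0,0,0,0]]])

```text
clock: 8.05
eef_pos: [428.2, -298.2, 220.7]
eef_rot: [0.283, 1.566, -1.012]
wrist_force: [0.1, 0.0, -0.5]
finger_gap: 13.8
```

```bash
python3 -c "
from h import *
st()"
```

```text
t 8.05 tcp [ 428.2 -298.2  220.7] down [ 0.002 -0.004 -1.   ] jawdeg -74.2 F [ 0.1  0.  -0.5] M [-0.04  0.14 -0.02] gap 13.8 j [-0.68  0.24  1.61 -0.    1.29  0.62]
```

>>> jog_arm(moves=[[[0,-30,0,0,0,0],[0,0,0,0,0,0],[0,0,0,0,0,0]]])

```text
clock: 8.35
eef_pos: [427.8, -328.9, 220.3]
eef_rot: [0.306, 1.567, -0.991]
wrist_force: [-0.4, -0.2, 0.3]
finger_gap: 13.7
```

Run:
```python
from h import *
st(); im,d,c=cam('wrist'); cv2.imwrite('pics/w3.png',im)
P=cloud(c,d); b,g,r=[im[...,i].astype(int) for i in range(3)]
near=(abs(P[...,0]-464)<90)&(abs(P[...,1]+318)<90)
for z,n in ((75,'face'),(45,'box')):
    m=near&(abs(P[...,2]-z)<3); print(n,m.sum(),cv2.minAreaRect(P[m][:,:2].astype(np.float32)))
m=near&(P[...,2]<90)&(P[...,2]>68)&(g>r+30)&(g>b+30); print('green',m.sum())
n,l,s,ce=cv2.connectedComponentsWithStats(m.astype(np.uint8))
for i in range(1,n): print(s[i,4],ce[i],ray(c,*ce[i],75))
# key: red wing side and lug bar near tip
k=(abs(P[...,2]-174)<40)&(np.hypot(P[...,0]-428,P[...,1]+325)<60)
for zz in (170,172,174,176,178,180,196,198,200,202,204,206):
  q=k&(abs(P[...,2]-zz)<1); print(zz,q.sum())
```

```text
t 8.35 tcp [ 427.8 -328.9  220.3] down [ 0.002 -0.003 -1.   ] jawdeg -74.3 F [-0.4 -0.2  0.3] M [ 0.05  0.16 -0.01] gap 13.7 j [-0.72  0.28  1.56 -0.    1.3   0.57]
face 4221 ((463.3465576171875, -320.8472900390625), (63.864471435546875, 64.05059814453125), 16.210678100585938)
box 6823 ((463.40625, -320.8984069824219), (109.30553436279297, 109.41426849365234), 16.48690414428711)
green 21
9 [223.22222222 147.44444444] [ 455.25096614 -292.46244633   75.        ]
12 [287.5 147. ] [ 471.47206314 -348.60574403   75.        ]
170 0
172 0
174 0
176 0
178 0
180 0
196 1282
198 362
200 23
202 37
204 48
206 62
```

View pics/w3.png

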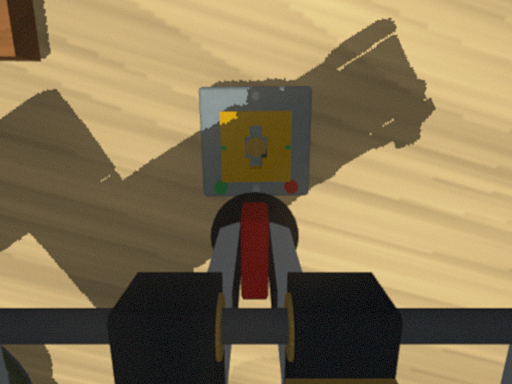

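The wrist view shows the face with its slot running vertically in the picture at (256,147). The green marks are at (223,147) and (288,147), so the slot's yaw is 16.1°, in line with the gripped wing. The two cameras differ by about 2.5 mm in y. I'll see where this camera puts the gripped key relative to the TCP, to take out its bias.

Run:
```python
from h import *
from scipy.optimize import least_squares
s,M=st(); im,d,c=cam('wrist'); T=s['eef_pos']; x=np.array([np.cos(np.radians(16)),np.sin(np.radians(16))]); y=np.array([-x[1],x[0]])
P=cloud(c,d); b,g,r=[im[...,i].astype(int) for i in range(3)]
k=(abs(P[...,2]-196.8)<4)&(np.hypot(P[...,0]-T[0],P[...,1]-T[1])<40)
e=[]
for u in range(205,305):
    v=np.nonzero(k[:,u])[0]
    if len(v): e.append(ray(c,u,v.min()-.5,196.8)[:2])
e=np.array(e); f=least_squares(lambda q:np.hypot(*(e-q[:2]).T)-26,T[:2],loss='soft_l1'); print('collar',f.x,'off xy in key axes',(f.x-T[:2])@x,(f.x-T[:2])@y,'res',np.std(f.fun),len(e))
m=(r>g+50)&(P[...,2]>224)&(P[...,2]<233); w=P[m][:,:2]; rc=cv2.minAreaRect(w.astype(np.float32)); print('wing',m.sum(),P[m][:,2].mean(),rc,(rc[0]-T[:2])@x,(rc[0]-T[:2])@y)
g0=np.array([463.35,-320.7]); print('socket rel TCP',g0-T[:2])
```

```text
t 8.4 tcp [ 427.8 -328.8  220.3] down [ 0.002 -0.003 -1.   ] jawdeg -74.3 F [-0.4 -0.2 -0.4] M [0.03 0.19 0.  ] gap 13.9 j [-0.72  0.28  1.56 -0.    1.3   0.57]
collar [ 427.98200834 -329.08490372] off xy in key axes 0.06431392092924999 -0.35074228441092037 res 0.24155067156117457 88
wing 2107 228.38559199621537 ((428.09051513671875, -328.8299560546875), (42.91050338745117, 13.316327095031738), 15.228212356567383) 0.23889045260251202 -0.1355793882744705
socket rel TCP [35.52649185  8.06547591]
```

>>> jog_arm(moves=[[[18,4,-15,0,0,0],[17,4,-20,0,0,0],[0,0,-25,0,0,0],[0,0,0,0,0,0],[0,0,0,0,0,0]]])

```text
clock: 8.95
eef_pos: [465.5, -316.3, 160.9]
eef_rot: [0.467, 1.564, -0.824]
wrist_force: [-0.6, 0.3, -0.4]
finger_gap: 13.6
```

```bash
cat > sw.py <<'E'
from h import *
from scipy.optimize import least_squares
s,M=st(); im,d,c=cam('wrist'); T=s['eef_pos']; P=cloud(c,d)
near=(abs(P[...,0]-464)<90)&(abs(P[...,1]+318)<90)
for z,n in ((75,'face'),(45,'box')):
    m=near&(abs(P[...,2]-z)<3); q=cv2.minAreaRect(P[m][:,:2].astype(np.float32)); print(n,m.sum(),q,'rel',np.array(q[0])-T[:2])
zc=T[2]-49.5+26
k=(abs(P[...,2]-zc)<4)&(np.hypot(P[...,0]-T[0],P[...,1]-T[1])<40)
e=np.array([ray(c,u,np.nonzero(k[:,u])[0].min()-.5,zc)[:2] for u in range(205,305) if k[:,u].any()])
f=least_squares(lambda q:np.hypot(*(e-q[:2]).T)-26,T[:2],loss='soft_l1'); print('collar rel',f.x-T[:2],np.std(f.fun))
cv2.imwrite('pics/sw.png',im)
E
python3 sw.py
```

```text
t 8.95 tcp [ 465.5 -316.3  160.9] down [ 0.004 -0.005 -1.   ] jawdeg -74.0 F [-0.6  0.3 -0.4] M [-0.01  0.12 -0.01] gap 13.6 j [-0.66  0.38  1.56 -0.    1.19  0.63]
face 2637 ((463.58856201171875, -320.6996154785156), (64.09858703613281, 64.1464614868164), 16.141878128051758) rel [-1.95610986 -4.36964424]
box 7362 ((463.8954772949219, -320.7550964355469), (108.87872314453125, 109.29826354980469), 16.20558738708496) rel [-1.64919458 -4.42512519]
collar rel [ 0.2404012 -0.3096448] 0.23062119829015892
```

>>> jog_arm(moves=[[[-2.1,-4.1,-10,0.3,0.2,0],[0,0,-10,0,0,0],[0,0,-3,0,0,0],[0,0,0,0,0,0]]])

```text
clock: 9.4
eef_pos: [463.3, -321.4, 138.6]
eef_rot: [0.959, 1.567, -0.333]
wrist_force: [1.8, 0.0, -0.5]
finger_gap: 13.9
```

```bash
python3 -c "
from h import *
st()"
```

```text
t 9.4 tcp [ 463.3 -321.4  138.6] down [ 0.003 -0.001 -1.   ] jawdeg -74.0 F [ 1.8  0.  -0.5] M [-0.06  0.17  0.  ] gap 13.9 j [-0.67  0.41  1.58  0.    1.15  0.62]
```

>>> jog_arm(moves=[[[0,1,-6,0,0.1,0],[0,0,-5,0,0,0],[0,0,0,0,0,0]]])

```text
clock: 9.7
eef_pos: [463.3, -320.5, 126.9]
eef_rot: [0.596, 1.569, -0.696]
wrist_force: [0.2, 1.4, -0.7]
finger_gap: 13.3
```

>>> jog_arm(moves=[[[0,0,-4,0,0,0],[0,0,-3,0,0,0],[0,0,0,0,0,0]]])

```text
clock: 10.0
eef_pos: [463.5, -320.5, 119.8]
eef_rot: [0.599, 1.568, -0.693]
wrist_force: [-0.9, 0.8, 3.8]
finger_gap: 13.8
```

```bash
python3 -c "
from h import *
st()"
```

```text
t 10.0 tcp [ 463.5 -320.5  119.8] down [ 0.002 -0.002 -1.   ] jawdeg -74.0 F [-0.9  0.8  3.8] M [ 0.22  0.51 -0.  ] gap 13.8 j [-0.67  0.43  1.6  -0.    1.11  0.62]
```

The tip is now about 5 mm under the face and the force is 3.8 N, as expected at first touch of the plunger. The lugs are in the slot, so I keep pressing.

>>> jog_arm(moves=[[[0,0,-4,0,0,0],[0,0,-4,0,0,0],[0,0,-4,0,0,0],[0,0,-1,0,0,0]]])

```text
clock: 10.4
eef_pos: [463.8, -320.7, 107.8]
eef_rot: [0.597, 1.566, -0.695]
wrist_force: [-3.7, 2.2, 9.3]
finger_gap: 13.7
```

```bash
python3 -c "
from h import *
st()"
```

```text
t 10.4 tcp [ 463.8 -320.7  107.8] down [ 0.003 -0.003 -1.   ] jawdeg -74.0 F [-3.7  2.2  9.3] M [0.53 0.89 0.01] gap 13.7 j [-0.67  0.45  1.6  -0.    1.08  0.62]
```

>>> jog_arm(moves=[[[0,0,-2,0,0,0],[0,0,-2,0,0,0],[0,0,-1,0,0,0]]])

```text
clock: 10.7
eef_pos: [463.8, -320.7, 104.4]
eef_rot: [0.583, 1.566, -0.709]
wrist_force: [-4.7, 3.8, 16.7]
finger_gap: 13.4
```

```bash
python3 -c "
from h import *
st()"
```

```text
t 10.7 tcp [ 463.8 -320.7  104.4] down [ 0.004 -0.003 -1.   ] jawdeg -74.0 F [-4.7  3.8 16.7] M [0.9  1.46 0.02] gap 13.4 j [-0.67  0.45  1.61 -0.    1.08  0.62]
```

>>> jog_arm(moves=[[[-0.3,0.2,-1,0,0,0],[-0.2,0.2,-1,0,0,-5],[0,0,-1,0,0,-7],[0,0,-1,0,0,-7],[0,0,-1,0,0,-7]]], squeeze=60)

```text
clock: 11.2
eef_pos: [465.5, -322.3, 104.7]
eef_rot: [0.749, 1.556, -1.01]
wrist_force: [-0.8, 3.6, 11.6]
finger_gap: 13.3
```

```bash
python3 -c "
from h import *
st()"
```

```text
t 11.2 tcp [ 465.5 -322.3  104.7] down [ 0.008 -0.013 -1.   ] jawdeg -100.8 F [-0.8  3.6 11.6] M [0.59 0.52 0.03] gap 13.3 j [-0.67  0.45  1.61 -0.01  1.07  1.09]
```

>>> jog_arm(moves=[[[-0.6,0.5,-1,0.4,0.2,-7],[-0.6,0.5,-1,0.3,0.2,-7],[-0.4,0.4,-1,0.2,0.1,-7],[-0.4,0.4,-1,0.2,0.1,-7]]])

```text
clock: 11.6
eef_pos: [466.0, -322.9, 105.2]
eef_rot: [1.565, 1.567, -0.704]
wrist_force: [-1.3, -0.2, 10.5]
finger_gap: 13.5
```

```bash
python3 -c "
from h import *
st()"
```

```text
t 11.6 tcp [ 466.  -322.9  105.2] down [ 0.003 -0.003 -1.   ] jawdeg -130.0 F [-1.3 -0.2 10.5] M [0.18 0.44 0.01] gap 13.5 j [-0.67  0.46  1.6  -0.    1.08  1.6 ]
```

>>> jog_arm(moves=[[[-1.2,1.2,-1.2,0,0,-2],[-1.2,1.2,-1.2,0,0,-2]]])

```text
clock: 11.8
eef_pos: [465.4, -322.4, 105.3]
eef_rot: [1.594, 1.559, -0.752]
wrist_force: [1.1, -2.2, 11.3]
finger_gap: 13.9
```

```bash
python3 -c "
from h import *
st()"
```

```text
t 11.8 tcp [ 465.4 -322.4  105.3] down [ 0.009 -0.008 -1.   ] jawdeg -134.4 F [ 1.1 -2.2 11.3] M [-0.35  0.03  0.  ] gap 13.9 j [-0.67  0.45  1.6  -0.    1.07  1.68]
```

>>> jog_arm(moves=[[[-1.2,1,-1.5,0.4,0.4,-7],[-1.2,1,-1.5,0.3,0.3,-7],[-1,1,-1.5,0.3,0.3,-7],[-1,1,-1.5,0.3,0.3,-6]]])

```text
clock: 12.2
eef_pos: [464.5, -321.7, 104.5]
eef_rot: [-1.292, 1.566, 2.157]
wrist_force: [0.8, -0.2, 14.0]
finger_gap: 13.7
```

```bash
python3 -c "
from h import *
st()"
```

```text
t 12.2 tcp [ 464.5 -321.7  104.5] down [-0.003  0.004 -1.   ] jawdeg -162.4 F [ 0.8 -0.2 14. ] M [-0.09 -0.12  0.02] gap 13.7 j [-0.67  0.46  1.6   0.    1.09  2.16]
```

>>> jog_arm(moves=[[[-0.7,0.7,-1.5,0,0,-3],[-0.5,0.5,-1.5,0,0,-1.5],[0,0,-1.5,0,0,0],[0,0,-1.5,0,0,0]]])

```text
clock: 12.6
eef_pos: [464.0, -321.8, 104.5]
eef_rot: [2.627, 1.57, -0.291]
wrist_force: [-8.1, 6.8, 20.9]
finger_gap: 13.7
```

Run:
```python
from h import *
from scipy.optimize import least_squares
s,M=st(); im,d,c=cam('wrist'); T=s['eef_pos']; P=cloud(c,d); b,g,r=[im[...,i].astype(int) for i in range(3)]
near=np.hypot(P[...,0]-463.5,P[...,1]+320.5)<75
for z in (75,45):
    m=near&(abs(P[...,2]-z)<2.5); q=cv2.minAreaRect(P[m][:,:2].astype(np.float32)); print(z,m.sum(),q)
m=(r>g+50)&(P[...,2]>108)&(P[...,2]<118)&near; print('wing',m.sum(),P[m][:,2].mean(),cv2.minAreaRect(P[m][:,:2].astype(np.float32)))
k=near&(P[...,2]>78.5)&(P[...,2]<84)&(r<60); print('collar z',k.sum(),np.median(P[k][:,2]))
us=[u for u in range(512) if k[:,u].sum()>2]; e=np.array([ray(c,u,np.nonzero(k[:,u])[0].min()-.5,81)[:2] for u in us])
f=least_squares(lambda q:np.hypot(*(e-q[:2]).T)-26,T[:2],loss='soft_l1'); print('collar',f.x,np.std(f.fun),len(e))
cv2.imwrite('pics/w4.png',im)
```

```text
t 12.6 tcp [ 464.  -321.8  104.5] down [ 0.001 -0.    -1.   ] jawdeg -167.2 F [-8.1  6.8 20.9] M [1.45 1.93 0.22] gap 13.7 j [-0.67  0.46  1.6   0.    1.08  2.25]
75 3544 ((464.08050537109375, -322.8118591308594), (64.35076904296875, 59.86281967163086), 16.017454147338867)
45 9748 ((463.58001708984375, -321.72235107421875), (108.64071655273438, 107.49746704101562), 16.298419952392578)
wing 2164 112.44527176871485 ((464.41937255859375, -321.1485900878906), (13.725915908813477, 43.5950927734375), 12.267813682556152)
collar z 1631 80.63896186586157
collar [ 464.43348255 -320.73258935] 0.23277799269744515 88
```

View pics/w4.png

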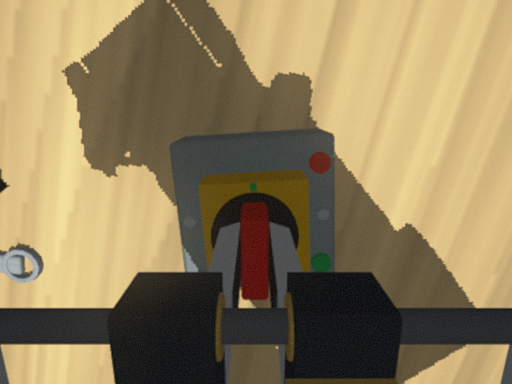

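The picture shows the wing (255,250) pointing at the green mark (253,188), with the collar over the slot. The collar top measures 80.6 mm (flush is 81), the turn is about 93°, and the key sits within about 1 mm of the socket. I'll check it's at rest and hand in.

Run:
```python
from h import *
s,_=st(); print(np.abs(s['qd']).max())
im,d,c=cam('top'); P=cloud(c,d); v,u=np.indices(d.shape)
m=(u>140)&(u<205)&(v>195)&(v<215)&(P[...,2]>145)&(P[...,2]<175); print('bolt knob',P[m].mean(0))
s,_=st(); print(np.abs(s['qd']).max())
manip.sign_off()
```

```text
t 12.65 tcp [ 464.  -321.8  104.4] down [ 0.001 -0.    -1.   ] jawdeg -167.2 F [-8.9  5.7 21.4] M [1.34 1.94 0.2 ] gap 13.5 j [-0.67  0.46  1.6   0.    1.08  2.25]
0.002920058145084845
bolt knob [547.08862008 306.30238939 159.63012528]
t 12.7 tcp [ 464.  -321.8  104.4] down [ 0.001 -0.    -1.   ] jawdeg -167.2 F [-7.9  6.1 21.1] M [1.39 1.91 0.25] gap 13.4 j [-0.67  0.46  1.6   0.    1.08  2.25]
0.0021311000760622185
the job is handed in; nothing more can be done
```

The tumbler is started as asked: I slid the bolt fully into the keeper, and only then took the key, pushed it through the slot and turned it clockwise. I handed the job in at 12.7 s of the 64 s allowed, with the key still gripped and pressed down; hand-in reports no verdict.

Last checks before handing in:
- **Bolt:** the knob measured y 306.3 mm, against 307 expected when fully in. It had already stopped against about 20 N at the end stop.
- **Key turn and height:** it is turned about 93° from the slot and upright. Its collar top was at 80.6 mm, against 81 when flush.
- **Key position:** it sits about 1 mm from the socket centre.
- **Grip and rest:** the finger gap is 13.4 mm on the 14 mm wing, and the squeeze is set to 60 N. The arm presses down with about 21 N and the joints are at rest.

- **Disagreements:** the top and wrist cameras differed by 2–3 mm in y at the holder and switch. I used the wrist camera, and the key went into the slot cleanly. During the turn the tool drifted about 3.5 mm sideways and I corrected it. About 10 N of side force remained at the end.
- **Not re-measured:** I did not check the positions of the wrench, jar and tape measure at the end, but the arm's path stayed clear of them.

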